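# Unpack a shoe last and present it sole up

## Task

A delivery carton stands on the shoemaker's bench, slit open, with its two long top flaps sprung half up. Fold both long flaps right back to the outside, then draw the child's shoe last (the foot-shaped block standing toe down) up out of its cut-out, turn it over so that its steel-plated sole faces up and lies level, ready for the insole, and finish while still holding it like that in the gripper, raised clear above the carton (about 10 cm over its rim). Leave the thread cone and the bottle in the carton, and leave the things on the bench where they are.

Things in the scene. Friction and masses are not known exactly. Their poses are not given: they have to be found in the camera images.
- carton: Delivery carton of brown board, fixed to the bench, outer size 206 (its x) x 138 (its y) x 150 mm high, walls and floor 4 mm. Origin: centre of its underside, on the bench; z up. The two short flaps (at the x ends) already hang down outside, 67 mm long, slanting, reaching 30 mm beyond the end walls.
- insert (a point): Middle of the top of the die-cut card insert in the carton, 64 mm above the bench. It has three rectangular cut-outs, each 48 mm (carton x) by 55 mm (y), centred at x = -66, 0 and +66 mm, y = 0 in the carton's frame; one holds the last, one the thread cone, one the bottle, in any order.
- flap_left (a joint): Long top flap on the carton's +y side, 200 mm along the carton's x, 67 mm long, 3.5 mm thick. Angle in rad: 0 = closed (flat over the carton, pointing inwards), 1.57 = standing upright, 3.14 = folded out level, limit 3.5. The crease is light (a push of under 0.5 N at the edge turns it) and stays where it is left.
- flap_right (a joint): Long top flap on the carton's -y side, the mirror image of flap_left with the same sizes, angles and behaviour.
- flap_left_hinge (a point): Middle of flap_left's crease line, at the top edge of the carton's +y wall (y = +69, z = 150 mm in the carton's frame); the crease runs along the carton's x.
- flap_right_hinge (a point): Middle of flap_right's crease line, at the top edge of the carton's -y wall (y = -69, z = 150 mm in the carton's frame).
- flap_left_edge (a point): Middle of the free edge of flap_left, 67 mm from its crease.
- flap_right_edge (a point): Middle of the free edge of flap_right, 67 mm from its crease.
- last: Child's shoe last: rigid grey plastic foot-shaped block with a steel-plated sole, 125 mm long, 0.14 to 0.28 kg, standing toe down on the carton's floor (toe 4 mm above the bench). Origin at the toe end on the long axis; z points from toe to heel (up at the start), +x out of the sole (at the start along the carton's +x), y across the width. In the end its x must point up.
- last_heel (a point): Heel end of the last, 125 mm from its origin along its z; at the start 21 mm below the carton's rim. The heel part, from 3 to 50 mm below this end, is 36 mm wide with flat parallel sides (y = -18 to +18 mm, x = -27 to +17 mm): grip it there across y. The ball, 75 to 110 mm below this end, is 50 mm wide.
- last_mid (a point): Middle of the last, near its centre of mass: 65 mm from its origin along its z.
- thread_cone: Cone of dark red sewing thread, 42 mm across the foot, 106 mm tall, standing in one of the cut-outs. Origin at the centre of its underside. To be left there.
- ink_bottle: Round bottle with a black cap and paper label, 39 mm across, 112 mm tall, standing in one of the cut-outs. Origin at the centre of its underside. To be left there.
- tape_roll: Roll of black tape lying flat on the bench, 100 mm across, 19 mm high, origin at the centre of its underside. A bystander.
- hammer: Hammer with a wooden handle lying on the bench, about 260 mm long along its x, origin near its middle on the bench. A bystander.
- awl: Awl with a wooden handle, 150 mm long along its x, lying on the bench, origin near its middle on the bench. A bystander.
- sandal: White woman's sandal, 235 mm long along its x, 86 mm wide, 85 mm high, standing on the bench, origin at the middle of its sole's underside. A bystander.
- scissors: Closed scissors with black handles, 265 mm long along x, 10 mm high, lying on the bench, origin at the pivot on the bench. A bystander.
- adult_last: Large grey adult shoe last, 244 mm long along its x, 98 mm wide, 95 mm high, lying on its sole on the bench, origin below its middle on the bench. A bystander; not the last that is wanted.
Mind the look-alikes: they are no part of the job. What is shaped like the last but blue or yellow is not meant.

How it is judged:
By the outcome, as a careful person would: the job done as asked, in the order asked, and still so for the second after the job is handed in, while the arm keeps its last pose, push and grip.
It also fails if it takes over 64 s, if anything falls off the work surface, if the arm or the gripper's body presses on something with over 40 N, if the wrist force passes 120 N, or if a joint passes its speed limit or range.

## Robot

A 6-joint arm with a two-finger parallel gripper is mounted at the origin on the work surface. World frame = base frame: x ahead of the robot, y to its left, z up, the work surface at z = 0. Lengths are in m, angles in degrees, forces in N, time in s.
With the tool pointing down it reaches from about 0.25 to 0.725 m from the base axis. Payload 4 kg.
Tool frame: the origin (TCP) lies midway between the tips of the shut fingers; the grasp point (between the pads) lies 19 mm behind it; y points along the fingers, z is the direction in which the jaws open and shut, and the axes are right-handed (so a half turn about y gives the same grasp; the last joint's range is limited). The gripper opens to 85 mm and grips with 20 to 120 N. Pads are 22 mm wide; open, the fingers measure 114 mm over their backs; the gripper's body (76 mm by 85 mm) begins 54 mm behind the grasp point. The pads swing forward as they close: fully open they stand 13 mm farther back than shut.
Start: joints at [71.62, 13.785, 0.286, 76.501, 0, 90], TCP at [0.158, 0.474, 0.231] pointing down, gripper open.
Joint ranges: [-155.79, 155.79], [-60.16, 107.12], [-62.33, 73.08], [-114, 123.19], [-81.49, 82.49], [-180, 180]. Speed limits (degrees/s): [159.86, 159.86, 180, 180, 180, 180].

## Interface

Orientations are given as [roll, pitch, yaw] about the fixed x, y, z axes, in that order (R = Rz(yaw) Ry(pitch) Rx(roll)).
In Python, from station import observe, camera, camera_info, close_job gives the robot as it stands.
- The arm moves only by the tool step_arm, never from a script. Its argument "plan" is a list that holds one entry, the list of rows, each a list of 7 numbers: the turn, a rotation vector about the tool's x, y, z in degrees, then the shift along the tool's x, y, z in mm, then the finger opening in mm, from 0 to 85.4. A call has 1 to 5 rows; each row is the pose to reach, as a shift and turn from the pose measured when the call began, along the tool's axes at that moment; what a row does not reach only later rows make up. A row lasts 1/8 s, in which the tool goes at most 62.5 mm and 10.7 degrees, less where a joint would pass 70% of its speed; a pose out of reach is approached as far as the arm can. A call with a gripper value outside its range is refused whole. The fingers move at their own pace and stop on an object; the grip force is fixed at half the most. Time passes only in rows, so rows that repeat a pose let the fingers close. It gives the time, the measured TCP pose, the force and the opening at its end, in the units of the state.
- observe(): the state, without advancing time (a new reading comes with each control period).
- camera(name): name is "side" or "top" or "wrist"; returns the picture (420x560x3 uint8, red, green, blue); there is no depth.
- camera_info(name): a dict with "camera_matrix" (3x3 intrinsics, pixels), "position" and "attitude" of the camera in the world. Camera axes: x right, y up, looking along -z (the intrinsics and any distortion apply to the point x, -y, -z); pixel columns grow to the right and rows downward; lengths in m; the calibration is good to about 2 mm. A picture is of the moment at which its call begins: read the wrist's pose just before it. camera_info takes no time and is no camera call; for the wrist camera it gives the pose at the moment of the call.
- close_job(): hands the job in, once; it reports no verdict.
The state is a dict: "clock": time; "qpos": joint angles; "qd": joint speeds; "joint_efforts": joint torques, N m; "eef_pos": TCP position; "eef_rot": TCP orientation; "contact_force": force on the tool from outside, world axes, zero at the start; "ft_torque": the same for the moment, N m; "opening": finger opening in m.
Only numpy, scipy, OpenCV 4.12 (cv2) and the standard library are available. Lean on these libraries where they do the work, as an engineer would, in place of code of your own. Each camera call takes 0.05 s, during which the arm holds its last target. There are 200 camera calls.

## Working session

There is one attempt and no reset: what is moved stays moved. The work goes in short steps, Python scripts to look and compute and a tool call to move; the robot and the scene stay as the last step left them, time stands still between calls to the robot, and variables do not carry over. Pictures are saved under pics/ and viewed, about 8 in all and at most 12, crops included, and the job is handed in when it is done.

Besides the shell and the picture viewer there is one more tool, called after ">>>" as name(argument=value, ...), one argument or row to a line, values as JSON. step_arm: Moves the arm, as the interface text tells. Its arguments: {"type":"object","properties":{"plan":{"type":"array"}},"required":["plan"]}

```bash
mkdir -p pics; cat > h.py <<'E'
from station import observe,camera,camera_info,close_job
import numpy as np,cv2
from scipy.spatial.transform import Rotation as R
def snap(n,f,crop=None,s=1):
    im=camera(n)
    cv2.imwrite('pics/raw_'+f,im[:,:,::-1])
    if crop: im=im[crop[1]:crop[3],crop[0]:crop[2]]
    im=cv2.resize(im,None,fx=s,fy=s,interpolation=cv2.INTER_CUBIC)
    cv2.imwrite('pics/'+f,im[:,:,::-1])
def att(ci):
    a=np.array(ci['attitude'],float)
    if a.shape==(3,3): return a
    if a.size==4: raise Exception('quat')
    return R.from_euler('xyz',a,degrees=True).as_matrix()
def ray(ci,u,v):
    K=np.array(ci['camera_matrix']);d=np.linalg.inv(K)@[u,v,1]
    return np.array(ci['position']),att(ci)@[d[0],-d[1],-d[2]]
def atz(ci,u,v,z):
    p,d=ray(ci,u,v);return p+d*(z-p[2])/d[2]
def proj(ci,P):
    K=np.array(ci['camera_matrix']);c=(np.atleast_2d(P)-ci['position'])@att(ci)
    q=(K@np.array([c[:,0],-c[:,1],-c[:,2]])).T
    return q[:,:2]/q[:,2:]
E
python3 - <<'E'
from h import *
print(observe())
for n in('top','side','wrist'):
    print(n,camera_info(n))
a,b=camera('top'),camera('side')
cv2.imwrite('pics/top0.png',cv2.resize(a,(800,600))[:,:,::-1]);cv2.imwrite('pics/raw_top0.png',a[:,:,::-1])
cv2.imwrite('pics/side0.png',cv2.resize(b,(800,600))[:,:,::-1]);cv2.imwrite('pics/raw_side0.png',b[:,:,::-1])
E
```

```text
{'clock': 0.0, 'qpos': array([7.16190006e+01, 1.38321368e+01, 2.14938351e-01, 7.65015642e+01,
       1.80839703e-03, 8.99984928e+01]), 'qd': array([ 0.01014508,  0.00728858, -0.01088762,  0.01302077, -0.01259585,
        0.11573146]), 'joint_efforts': array([-1.56483829e-04, -3.72315109e+01,  2.52408725e+01,  1.70188030e-02,
        4.60628416e-05,  1.46455307e-05]), 'eef_pos': array([0.1574623 , 0.47390413, 0.23042165]), 'eef_rot': array([-9.01187626e+01,  1.81151724e-03, -1.83794959e+01]), 'contact_force': array([-0.33684819, -0.32145015, -0.12117809]), 'ft_torque': array([0.02704731, 0.01403374, 0.00451622]), 'opening': 0.08544143126058072}
top {'camera_matrix': array([[540.76353175,   0.        , 276.00554315],
       [  0.        , 540.76353175, 209.10831889],
       [  0.        ,   0.        ,   1.        ]]), 'position': array([ 0.46406827, -0.01490634,  1.70177239]), 'attitude': array([  2.49350906,  -0.63247408, -91.33408243])}
side {'camera_matrix': array([[491.58234455,   0.        , 277.28033333],
       [  0.        , 491.58234455, 209.66144583],
       [  0.        ,   0.        ,   1.        ]]), 'position': array([0.45748042, 1.12195623, 1.16772347]), 'attitude': array([  47.06974664,   -0.98125459, -173.40354708])}
wrist {'camera_matrix': array([[320.47247633,   0.        , 279.20284226],
       [  0.        , 320.47247633, 208.60778093],
       [  0.        ,   0.        ,   1.        ]]), 'position': array([0.08335134, 0.49915816, 0.37311866]), 'attitude': array([-17.88460802,   0.13049053,  71.59404536])}
```

View pics/top0.png

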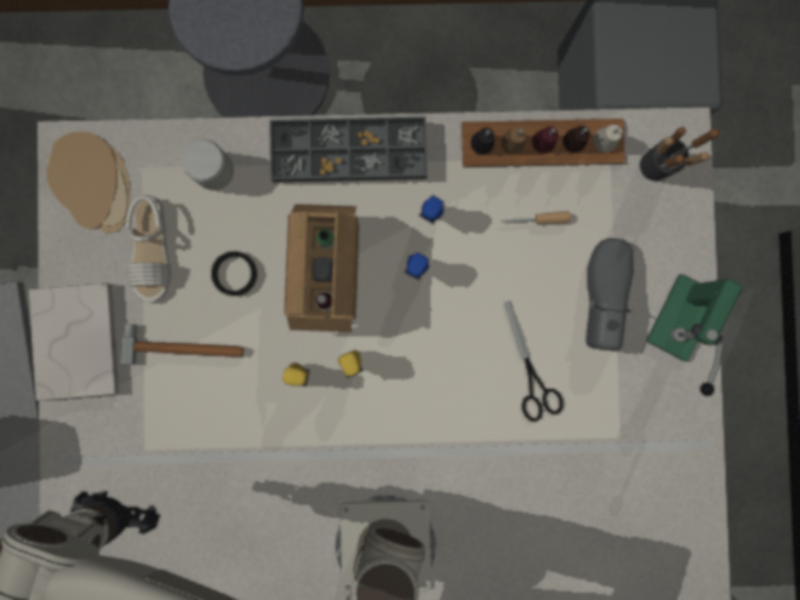

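View pics/side0.png

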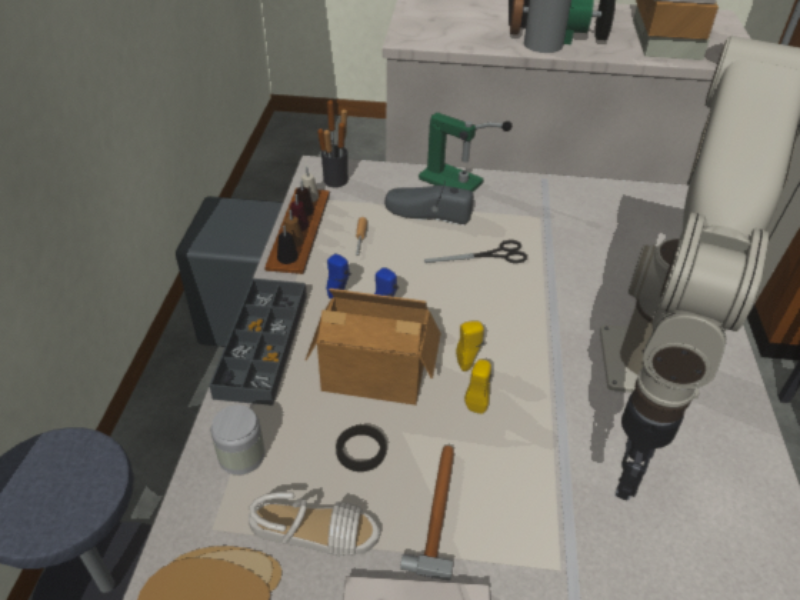

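```bash
python3 - <<'E'
import cv2,numpy as np
a=cv2.imread('pics/raw_top0.png')[135:240,190:260]
b=cv2.imread('pics/raw_side0.png')[195:290,205:315]
a=cv2.resize(a,(400,600),interpolation=cv2.INTER_CUBIC)
b=cv2.resize(b,None,fx=3.6,fy=3.6,interpolation=cv2.INTER_CUBIC)
c=np.zeros((600,800,3),np.uint8);c[:,:400]=a;c[:b.shape[0],403:403+b.shape[1]]=b[:,:397]
cv2.imwrite('pics/crop0.png',cv2.convertScaleAbs(c,alpha=1.6,beta=10))
E
```

```text
(no output)
```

View pics/crop0.png

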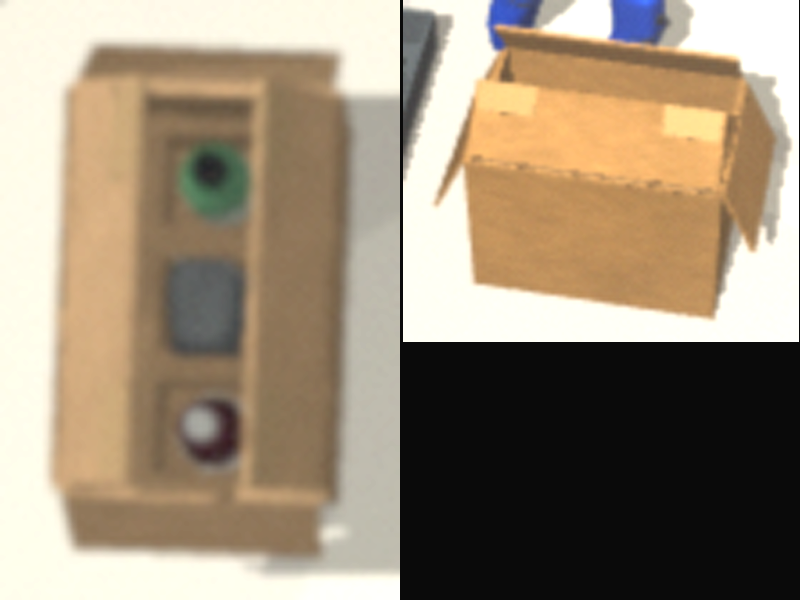

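```bash
python3 - <<'E'
from h import *
from scipy.optimize import least_squares
ct,cs=camera_info('top'),camera_info('side')
T=lambda u,v:(190+u/5.714,135+v/5.714)
S=lambda u,v:(205+(u-403)/3.6,195+v/3.6)
obs=[(cs,S(468,163),(103,69,150)),(cs,S(722,192),(-103,69,150)),(cs,S(475,283),(103,69,0)),(cs,S(715,317),(-103,69,0)),
(ct,T(68,85),(100,69,150)),(ct,T(55,485),(-100,69,150)),(ct,T(334,500),(-100,-69,150))]
def f(p):
    M=R.from_euler('z',p[2]).as_matrix();r=[]
    for c,uv,P in obs: r+=list(proj(c,M@(np.array(P)/1000)+[p[0],p[1],0])[0]-uv)
    return r
s=least_squares(f,[.45,.1,0],loss='soft_l1');print(s.x[:2],np.degrees(s.x[2]));print(np.round(s.fun,1))
M=R.from_euler('z',s.x[2]).as_matrix()
def fp(x,y,z): return M@(np.array([x,y,z])/1000)+[s.x[0],s.x[1],0]
# flap angles: edge in top image
for name,y,e in (('L',69,[(145,85),(130,490)]),('R',-69,[(268,90),(240,495)])):
    for a in np.arange(.4,2.4,.2):
        P=[fp(x,np.sign(y)*(69-67*np.cos(a)),150+67*np.sin(a)) for x in(100,-100)]
        q=proj(ct,np.array(P));print(name,round(a,1),np.round((q-[190,135])*5.714).tolist(), np.round((proj(cs,np.array(P))-[205,195])*3.6+[403,0]).tolist())
for u,v in((206,305),(170,262),(243,355)): print(M.T@(atz(ct,*T(u,v),.129)-[s.x[0],s.x[1],0])*1000)
E
```

```text
[0.60098273 0.11252082] -2.721138792491384
[-0.8 -1.1  0.2  0.3  0.1 -0.5  0.2 -0.6 -0.2  1.  -0.1  0.3 -0.7 -1.1]
L 0.4 [[184.0, 86.0], [173.0, 489.0]] [[485.0, 83.0], [731.0, 114.0]]
L 0.6 [[169.0, 82.0], [158.0, 488.0]] [[483.0, 77.0], [731.0, 109.0]]
L 0.8 [[150.0, 78.0], [138.0, 487.0]] [[479.0, 76.0], [730.0, 107.0]]
L 1.0 [[126.0, 75.0], [114.0, 486.0]] [[476.0, 77.0], [728.0, 109.0]]
L 1.2 [[100.0, 72.0], [88.0, 485.0]] [[472.0, 82.0], [727.0, 114.0]]
L 1.4 [[73.0, 70.0], [60.0, 484.0]] [[467.0, 90.0], [724.0, 123.0]]
L 1.6 [[45.0, 69.0], [32.0, 484.0]] [[463.0, 101.0], [722.0, 134.0]]
L 1.8 [[18.0, 69.0], [5.0, 483.0]] [[459.0, 115.0], [720.0, 148.0]]
L 2.0 [[-7.0, 70.0], [-20.0, 483.0]] [[455.0, 130.0], [717.0, 164.0]]
L 2.2 [[-29.0, 72.0], [-42.0, 482.0]] [[452.0, 147.0], [714.0, 182.0]]
R 0.4 [[214.0, 87.0], [202.0, 490.0]] [[490.0, 70.0], [734.0, 101.0]]
R 0.6 [[225.0, 83.0], [214.0, 489.0]] [[491.0, 54.0], [735.0, 85.0]]
R 0.8 [[241.0, 80.0], [230.0, 489.0]] [[493.0, 38.0], [737.0, 69.0]]
R 1.0 [[261.0, 78.0], [250.0, 489.0]] [[495.0, 22.0], [739.0, 52.0]]
R 1.2 [[285.0, 77.0], [274.0, 490.0]] [[498.0, 7.0], [742.0, 37.0]]
R 1.4 [[312.0, 77.0], [300.0, 490.0]] [[501.0, -7.0], [744.0, 23.0]]
R 1.6 [[339.0, 77.0], [328.0, 491.0]] [[505.0, -18.0], [746.0, 11.0]]
R 1.8 [[367.0, 78.0], [356.0, 492.0]] [[509.0, -27.0], [748.0, 2.0]]
R 2.0 [[393.0, 80.0], [382.0, 492.0]] [[512.0, -33.0], [750.0, -4.0]]
R 2.2 [[417.0, 83.0], [407.0, 493.0]] [[516.0, -35.0], [751.0, -7.0]]
[ -4.97558889  -2.52686831 129.        ]
[ 16.54636565  16.43349371 129.        ]
[-30.03698069 -22.07715201 129.        ]
```

```bash
cat >> h.py <<'E'
C=np.array([.601,.1125,0]);YAW=-2.7
MC=R.from_euler('z',YAW,degrees=True)
def cw(x,y,z): return MC.apply(np.array([x,y,z])/1000)+C
def wc(p): return MC.inv().apply(np.array(p)-C)*1000
def go(P,rot=(-90,0,YAW)):
    o=observe();Rt=R.from_euler('xyz',o['eef_rot'],degrees=True)
    Rg=R.from_euler('xyz',rot,degrees=True)
    print('turn',np.round((Rt.inv()*Rg).as_rotvec(degrees=True),1),'shift',np.round(Rt.inv().apply(np.array(P)-o['eef_pos'])*1000).tolist(),'carton tcp',np.round(wc(o['eef_pos']),1),'F',np.round(o['contact_force'],1),'open',o['opening'],'t',o['clock'])
E
python3 -c "
from h import *
go(cw(-40,-2,300))"
```

```text
turn [  0.1 -15.7  -0. ] shift [497.0, -69.0, -216.0] carton tcp [-460.   340.2  230.5] F [ 0.3 -1.2  0.4] open 0.08529611848230001 t 0.1
```

>>> step_arm(
  plan=[
    [[0,0,0,20,-50,-5,40],[0,-4,0,75,-68,-30,0],[0,-8,0,130,-69,-55,0],[0,-12,0,185,-69,-80,0],[0,-15.7,0,240,-69,-104,0]],
  ],
)

```text
clock: 0.72
eef_pos: [0.3535, 0.2982, 0.2995]
eef_rot: [-90.1, 0.0, -2.5]
contact_force: [0.9, 1.6, -0.3]
opening: -0.0
```

```bash
python3 -c "
from h import *
go(cw(-40,-2,300))"
```

```text
turn [ 0.1  0.2 -0. ] shift [215.0, -0.0, -176.0] carton tcp [-256.   173.8  299.5] F [ 0.9  1.6 -0.3] open -2.2411000918644507e-05 t 0.725
```

>>> step_arm(
  plan=[
    [[0,0,0,48,0,-39,0],[0,0,0,96,0,-78,0],[0,0,0,144,0,-117,0],[0,0,0,190,0,-155,0],[0,0,0,215,0,-176,0]],
  ],
)

```text
clock: 1.35
eef_pos: [0.562, 0.1103, 0.2985]
eef_rot: [-90.1, 0.1, -2.7]
contact_force: [0.2, -0.6, 0.3]
opening: -0.0001
```

```bash
python3 - <<'E'
from h import *
ci=camera_info('wrist');go(cw(0,-2,300))
snap('wrist','w1.png',None,1.4)
import pickle;pickle.dump(ci,open('w1.pkl','wb'))
print(ci['position'],ci['attitude'])
E
```

```text
turn [ 0.1 -0.  -0.1] shift [39.0, -2.0, 2.0] carton tcp [-38.9  -4.  298.5] F [ 0.2 -0.6  0.3] open -0.00012108328163840129 t 1.35
[0.48417219 0.1144753  0.44139037] [-17.76212447   0.14581048  87.27299624]
```

View pics/w1.png

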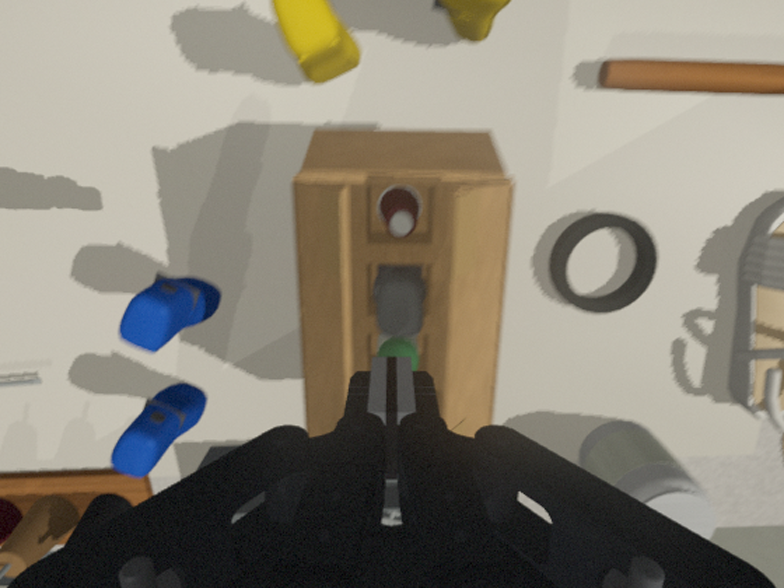

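>>> step_arm(
  plan=[
    [[0,0,0,39,20,2,0],[0,0,0,39,60,2,0],[0,0,0,39,100,2,0],[0,0,0,39,133,2,0],[0,0,0,39,133,12,0]],
  ],
)

```text
clock: 2.02
eef_pos: [0.602, 0.1179, 0.1625]
eef_rot: [-90.3, 0.3, -2.8]
contact_force: [0.2, 0.1, 0.4]
opening: -0.0001
```

>>> step_arm(
  plan=[
    [[0,0,0,0,0,25,0],[0,0,0,0,0,50,0],[0,0,0,0,0,75,0],[0,0,0,0,0,100,0],[0,0,0,0,0,112,0]],
  ],
)

```text
clock: 2.65
eef_pos: [0.6068, 0.2314, 0.1606]
eef_rot: [-90.3, 0.4, -2.7]
contact_force: [-0.5, -0.0, -0.9]
opening: -0.0
```

```bash
python3 -c "
from h import *
go(cw(0,120,135))"
```

```text
turn [ 0.3 -0.  -0.4] shift [-0.0, 26.0, 1.0] carton tcp [  0.2 119.1 160.6] F [-0.5 -0.  -0.9] open -2.2269706011693704e-05 t 2.65
```

>>> step_arm(
  plan=[
    [[0,0,0,0,12,0,0],[0,0,0,0,22,0,0],[0,0,0,0,-4,0,0],[0,0,0,0,-4,-50,0],[0,0,0,0,-4,-100,0]],
  ],
)

```text
clock: 3.28
eef_pos: [0.6015, 0.13, 0.1638]
eef_rot: [-90.4, 0.5, -2.7]
contact_force: [0.6, -0.2, 0.9]
opening: 0.0002
```

>>> step_arm(
  plan=[
    [[0,0,0,0,0,-40,0],[0,0,0,0,0,-70,0],[0,0,0,0,0,-100,0],[0,0,0,0,0,-125,0],[0,0,0,0,0,-138,0]],
  ],
)

```text
clock: 3.9
eef_pos: [0.594, -0.0097, 0.1638]
eef_rot: [-90.4, 0.6, -2.8]
contact_force: [0.7, 0.2, 0.5]
opening: 0.0004
```

```bash
python3 -c "
from h import *
go(cw(0,-120,135))"
```

```text
turn [ 0.4 -0.1 -0.6] shift [1.0, 29.0, 3.0] carton tcp [  -1.2 -122.4  163.8] F [0.7 0.2 0.5] open 0.00041743169706956126 t 3.9
```

Press down, then retreat up and back to a viewing pose.

>>> step_arm(
  plan=[
    [[0,0,-0.5,0,14,0,0],[0,0,-0.5,0,25,0,0],[0,0,-0.5,0,0,0,60],[0,0,-0.5,0,-50,30,60],[0,0,-0.5,-30,-90,70,60]],
  ],
)

```text
clock: 4.53
eef_pos: [0.5702, 0.0617, 0.2529]
eef_rot: [-90.4, 0.1, -2.9]
contact_force: [0.4, 1.1, -0.3]
opening: 0.0545
```

>>> step_arm(
  plan=[
    [[0,0,0,-30,-10,40,60],[0,0,0,-50,-10,50,60],[0,0,0,-50,-10,50,60]],
  ],
)

```text
clock: 4.9
eef_pos: [0.5216, 0.1156, 0.2625]
eef_rot: [-90.4, 0.1, -2.8]
contact_force: [0.5, 0.1, -0.2]
opening: 0.0601
```

```bash
python3 - <<'E'
from h import *
import pickle
ci=camera_info('wrist');go(cw(0,0,250))
snap('wrist','w2.png',None,1)
pickle.dump(ci,open('w2.pkl','wb'))
a=camera('top')[115:255,170:290];b=cv2.imread('pics/w2.png')[60:400,130:430]
c=np.zeros((600,800,3),np.uint8);a=cv2.resize(a,None,fx=2.5,fy=2.5,interpolation=2)[:,:,::-1]
c[:a.shape[0],:300]=a;b=cv2.resize(b,(494,560),interpolation=2);c[:560,303:797]=b
cv2.imwrite('pics/c2.png',cv2.convertScaleAbs(c,alpha=1.5))
E
```

```text
turn [ 0.4 -0.1 -0.1] shift [79.0, 12.0, 1.0] carton tcp [-79.4  -0.6 262.5] F [ 0.5  0.1 -0.2] open 0.06011962931283399 t 4.9
```

View pics/c2.png

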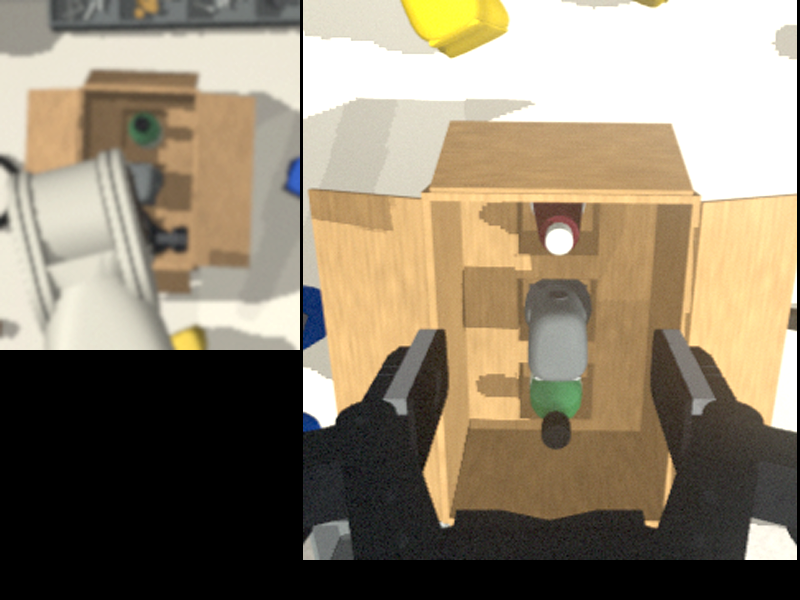

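```bash
python3 - <<'E'
from h import *
import pickle
ci=pickle.load(open('w2.pkl','rb'))
W=lambda u,v:(130+(u-303)*300/494,60+v*340/560)
for n,u,v,z in(('rimL',428,191,.15),('rimR',699,195,.15),('nearR',652,522,.15),('nearL',447,522,.15),('heelL',528,345,.129),('heelR',587,345,.129),('heel+x',558,381,.129),('heel-x',556,318,.129)):
    print(n,np.round(wc(atz(ci,*W(u,v),z)),1))
go(cw(-5,0,185))
E
```

```text
rimL [-103.4  -60.7  150. ]
rimR [-101.4   72.7  150. ]
nearR [101.8  61.4 150. ]
nearL [102.5 -63.8 150. ]
heelL [ -7.2 -13.7 129. ]
heelR [ -7.3  20.9 129. ]
heel+x [ 16.8   4.  129. ]
heel-x [-24.6   2.7 129. ]
turn [ 0.4 -0.2 -0.1] shift [73.0, 77.0, 3.0] carton tcp [-78.   -1.9 262.1] F [-0.1 -0.6  0.6] open 0.059831885593419294 t 5.0
```

>>> step_arm(
  plan=[
    [[0.4,0,0,40,0,4,60],[0.4,0,0,75,20,5,60],[0.4,0,0,75,70,5,60],[0.4,0,0,75,100,5,60],[0.4,0,0,75,120,5,60]],
  ],
)

```text
clock: 5.62
eef_pos: [0.5975, 0.1132, 0.1384]
eef_rot: [-90.1, 0.3, -3.0]
contact_force: [0.2, 0.7, 1.2]
opening: 0.0599
```

```bash
python3 - <<'E'
from h import *
import pickle
ci=camera_info('wrist');go(cw(-3,2.5,84))
snap('wrist','w3.png',(130,120,430,345),2.6)
E
```

```text
turn [ 0.1 -0.3 -0.3] shift [1.0, 54.0, 2.0] carton tcp [ -3.5   0.6 138.4] F [0.2 0.7 1.2] open 0.0598951596650309 t 5.625
```

View pics/w3.png

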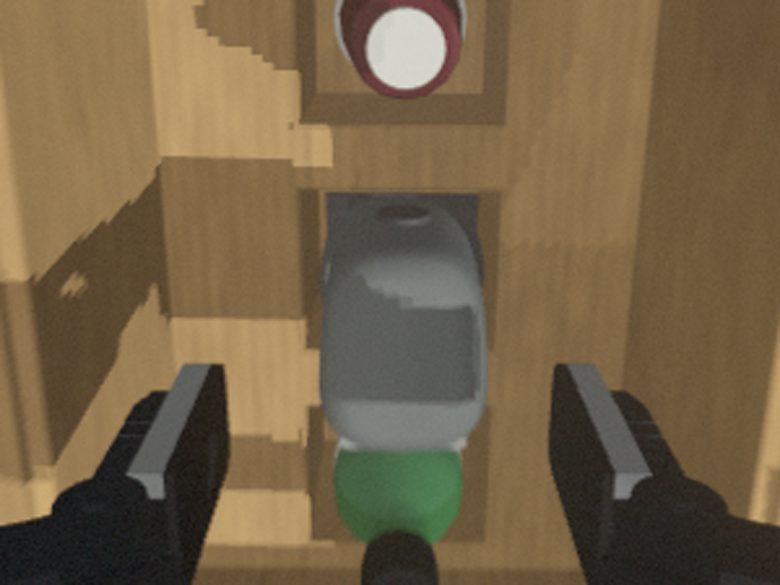

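>>> step_arm(
  plan=[
    [[0,0,-0.3,1,25,3,60],[0,0,-0.3,1,50,3,60],[0,0,-0.3,1,54,3,60],[0,0,-0.3,1,54,3,60]],
  ],
)

```text
clock: 6.18
eef_pos: [0.5973, 0.1153, 0.0823]
eef_rot: [-90.1, 0.3, -3.1]
contact_force: [0.1, -0.0, 1.1]
opening: 0.06
```

>>> step_arm(
  plan=[
    [[0,0,0,0,0,0,20],[0,0,0,0,0,0,20],[0,0,0,0,0,0,20],[0,0,0,0,0,0,20],[0,0,0,0,0,0,20]],
  ],
)

```text
clock: 6.8
eef_pos: [0.5985, 0.1154, 0.0838]
eef_rot: [-90.1, 0.1, -3.1]
contact_force: [0.2, -0.1, 6.7]
opening: 0.0354
```

>>> step_arm(
  plan=[
    [[0,0,0,0,-15,0,0],[0,0,0,0,-35,0,0],[0,0,0,0,-60,0,0],[0,0,0,0,-90,0,0],[0,0,0,0,-120,0,0]],
  ],
)

```text
clock: 7.42
eef_pos: [0.5979, 0.1156, 0.2046]
eef_rot: [-90.1, 0.2, -3.1]
contact_force: [0.9, -0.6, -2.4]
opening: 0.0355
```

>>> step_arm(
  plan=[
    [[0,0,0,0,-30,0,0],[0,0,0,0,-60,0,0],[0,0,0,0,-90,0,0],[0,0,0,0,-110,0,0],[0,0,0,0,-110,0,0]],
  ],
)

```text
clock: 8.05
eef_pos: [0.5987, 0.116, 0.3165]
eef_rot: [-90.1, -0.0, -3.1]
contact_force: [0.2, 0.5, -2.3]
opening: 0.0355
```

```bash
python3 - <<'E'
from h import *
go(cw(-35,0,280))
o=observe();print(o['qpos'])
snap('side','s3.png',(150,120,400,320),3)
E
```

```text
turn [ 0.1 -0.4  0. ] shift [-32.0, 37.0, -4.0] carton tcp [ -2.5   3.4 316.5] F [ 0.2  0.5 -2.3] open 0.03545058800584073 t 8.05
[ 1.10127173e+01  2.65385563e+01  3.11462075e+01  9.46205668e+01
 -9.36253908e-02  1.40656442e+01]
```

View pics/s3.png

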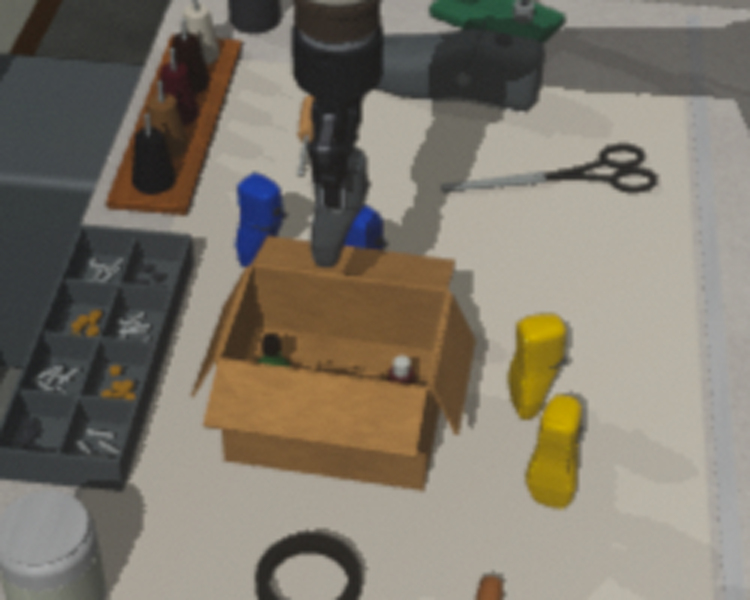

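>>> step_arm(
  plan=[
    [[0,0,-9,-3,0,0,0],[0,0,-18,-6,0,0,0],[0,0,-27,-9,0,0,0],[0,0,-36,-12,0,0,0],[0,0,-45,-12,0,0,0]],
  ],
)

```text
clock: 8.72
eef_pos: [0.5841, 0.1161, 0.3129]
eef_rot: [-90.2, -45.0, -2.9]
contact_force: [-0.0, -0.1, -3.2]
opening: 0.0354
```

```bash
python3 - <<'E'
from h import *
rot=(R.from_euler('z',-3,degrees=True)*R.from_euler('y',-90,degrees=True)*R.from_euler('x',-90,degrees=True))
o=observe();Rt=R.from_euler('xyz',o['eef_rot'],degrees=True)
print((Rt.inv()*rot).as_rotvec(degrees=True),Rt.inv().apply(cw(-15,3,283)-o['eef_pos'])*1000,o['qpos'],wc(o['eef_pos']))
E
```

```text
[  0.09285012   0.15081458 -45.0474425 ] [-19.65595092  22.63688499   0.31389794] [ 19.09133803  -5.44004828 -25.94803043  26.76157041 -15.5436837
  15.93572688] [-17.0843293    2.78695578 312.90808727]
```

>>> step_arm(
  plan=[
    [[0,0,-9,-4,4,0,0],[0,0,-18,-8,9,0,0],[0,0,-27,-12,14,0,0],[0,0,-36,-16,18,0,0],[0,0,-45,-20,22,0,0]],
  ],
)

```text
clock: 9.35
eef_pos: [0.5947, 0.1205, 0.2822]
eef_rot: [-92.1, -77.2, -0.7]
contact_force: [1.7, 1.0, -3.1]
opening: 0.0353
```

>>> step_arm(
  plan=[
    [[0,0,0,0,0,0,0],[0,0,0,0,0,0,0]],
  ],
)

```text
clock: 9.6
eef_pos: [0.594, 0.1202, 0.2802]
eef_rot: [-92.6, -76.9, -0.3]
contact_force: [0.3, 0.1, -1.8]
opening: 0.0356
```

```bash
python3 - <<'E'
from h import *
o=observe();print(o['qpos'],wc(o['eef_pos']),o['eef_rot'],R.from_euler('xyz',o['eef_rot'],degrees=True).as_matrix().round(3),o['opening'])
a=camera('side')[115:315,180:360];b=camera('wrist')
c=np.zeros((600,800,3),np.uint8)
c[:445,:400]=cv2.resize(a,(400,445),interpolation=2);c[:300,400:]=cv2.resize(b,(400,300))
c[300:,400:]=cv2.resize(camera('top')[90:240,150:350],(400,300),interpolation=2)
cv2.imwrite('pics/c4.png',cv2.convertScaleAbs(c,alpha=1.4)[:,:,::-1])
E
```

```text
[ 24.35386503   7.58370568 -58.71211386 -51.6356768  -26.51040201
   6.05959279] [ -7.33609533   7.34203981 280.19943934] [-92.58123746 -76.89690088  -0.27135075] [[ 0.227  0.973  0.049]
 [-0.001 -0.05   0.999]
 [ 0.974 -0.226 -0.01 ]] 0.03559915594441305
```

View pics/c4.png

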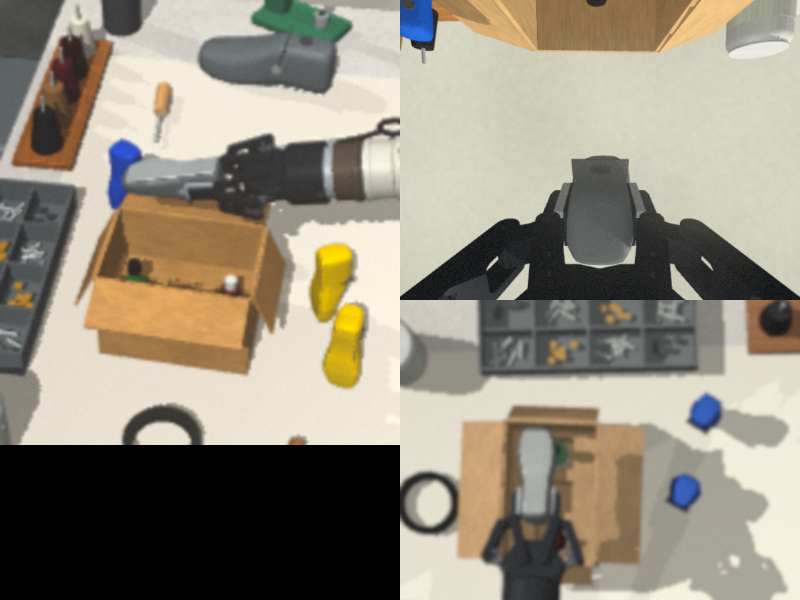

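```bash
cat >> h.py <<'E'
def fin(yaw,P):
    rot=(R.from_euler('z',yaw,degrees=True)*R.from_euler('y',-90,degrees=True)*R.from_euler('x',-90,degrees=True))
    o=observe();Rt=R.from_euler('xyz',o['eef_rot'],degrees=True)
    d=rot.apply([0,1,0]);print(d)
    print((Rt.inv()*rot).as_rotvec(degrees=True).round(1),(Rt.inv().apply(P-d*.015-o['eef_pos'])*1000).round(1),o['qpos'].round(1),'tooly,x',Rt.as_matrix()[:,1].round(3),Rt.as_matrix()[:,0].round(3),o['contact_force'],o['opening'])
E
python3 -c "
from h import *
fin(-25,cw(5,3,284))"
```

```text
[ 9.06307787e-01 -4.22618262e-01 -1.66533454e-16]
[-22.1   2.9 -12.5] [-0.6 -2.6  0.9] [ 24.3   7.4 -58.6 -51.8 -26.5   6. ] tooly,x [ 0.974 -0.049 -0.22 ] [ 0.22  -0.004  0.976] [ 0.0872623  -0.14768417 -2.21786263] 0.03538484636866451
```

>>> step_arm(
  plan=[
    [[-6,0,0,0,-1,1,0],[-12,1,-2,0,-2,1,0],[-17,2,-5,0,-3,1,0],[-20,3,-9,0,-3,1,0],[-22.1,2.9,-12.5,0,-3,1,0]],
  ],
)

```text
clock: 10.38
eef_pos: [0.5929, 0.1227, 0.2873]
eef_rot: [37.2, -89.5, -152.3]
contact_force: [1.0, 0.1, -3.1]
opening: 0.0354
```

>>> step_arm(
  plan=[
    [[0,0,0,0,0,0,0]],
  ],
)

```text
clock: 10.5
eef_pos: [0.5937, 0.1237, 0.2862]
eef_rot: [34.8, -89.6, -149.8]
contact_force: [-0.9, 0.5, -2.5]
opening: 0.0356
```

```bash
python3 -c "
from h import *
fin(-25,cw(5,3,284))"
```

```text
[ 9.06307787e-01 -4.22618262e-01 -1.66533454e-16]
[ 0.  -0.3  0.2] [-2.1 -0.1 -2.3] [ 38.3  29.4 -52.6 -82.5 -63.4  -0.1] tooly,x [ 0.906 -0.423  0.004] [-0.006 -0.003  1.   ] [-0.87053088  0.46983488 -2.527484  ] 0.03561749561036163
```

```bash
python3 - <<'E'
from h import *
a=camera('side')[115:315,180:360];b=camera('wrist')
c=np.zeros((600,800,3),np.uint8)
c[:445,:400]=cv2.resize(a,(400,445),interpolation=2);c[:300,400:]=cv2.resize(b[200:400,147:413],(400,300))
c[300:,400:]=cv2.resize(camera('top')[90:240,150:350],(400,300),interpolation=2)
cv2.imwrite('pics/c5.png',cv2.convertScaleAbs(c,alpha=1.4)[:,:,::-1])
ci=camera_info('side');o=observe();Rt=R.from_euler('xyz',o['eef_rot'],degrees=True)
# last model if no slip: origin 80 mm ahead of TCP; axis pts; top sole x=+17..25
for n,P in(('toe',[2.5,80,0]),('heel',[2.5,-45,0]),('heel sole',[19.5,-45,0]),('heel back',[-24.5,-45,0]),('sole at 70',[19.5,25,0])):
    q=proj(ci,o['eef_pos']+Rt.apply(np.array(P)/1000))[0];print(n,((q-[180,115])*2.222).round())
E
```

```text
toe [134. 150.]
heel [219. 187.]
heel sole [219. 176.]
heel back [218. 203.]
sole at 70 [170. 155.]
```

View pics/c5.png

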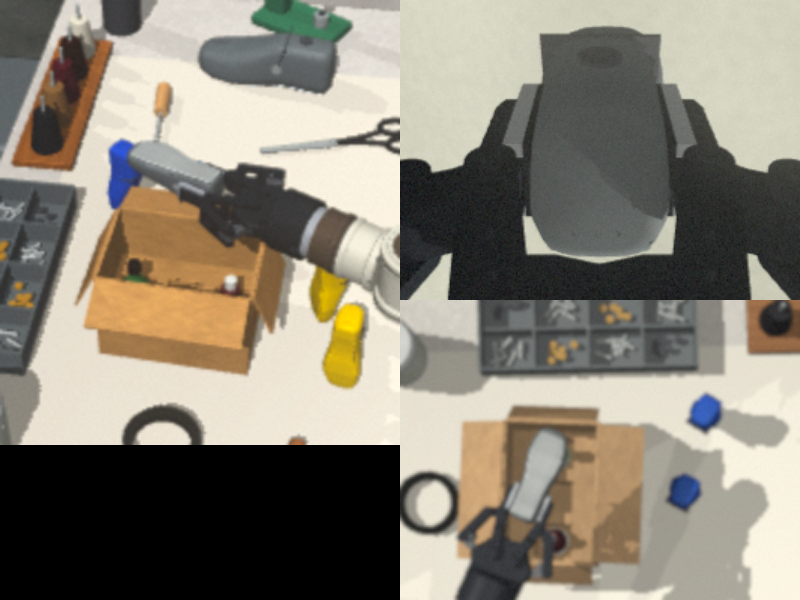

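```bash
python3 - <<'E'
from h import *
ci=camera_info('side');im=camera('side');o=observe();Rt=R.from_euler('xyz',o['eef_rot'],degrees=True)
x0,y0,s=220,165,9
c=cv2.resize(im[y0:y0+62,x0:x0+86],None,fx=s,fy=s,interpolation=2)
for ang,col in((0,(255,0,0)),(6,(0,255,0)),(-6,(0,0,255))):
  Q=R.from_euler('z',ang,degrees=True)
  def P(x,y,z): # last frame mm -> px ; pivot about pads (z_last=80+25)
    v=np.array([x+2.5,80-z,y]);pv=np.array([0,-24,0]);v=Q.apply(v-pv)+pv
    return (((proj(ci,o['eef_pos']+Rt.apply(v/1000))[0]-[x0-.5,y0-.5])*s)).astype(int).tolist()
  for L in ([(17,18,122),(17,18,75)],[(17,25,50),(17,25,15)],[(17,-18,122),(17,-18,75)],[(17,-25,50),(17,-25,15)],[(-27,18,122),(-27,18,75)],[(0,0,0),(17,0,0)]):
    cv2.line(c,P(*L[0]),P(*L[1]),col,1)
cv2.imwrite('pics/s5.png',cv2.convertScaleAbs(c,alpha=1.3)[:,:,::-1])
E
```

```text
(no output)
```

View pics/s5.png

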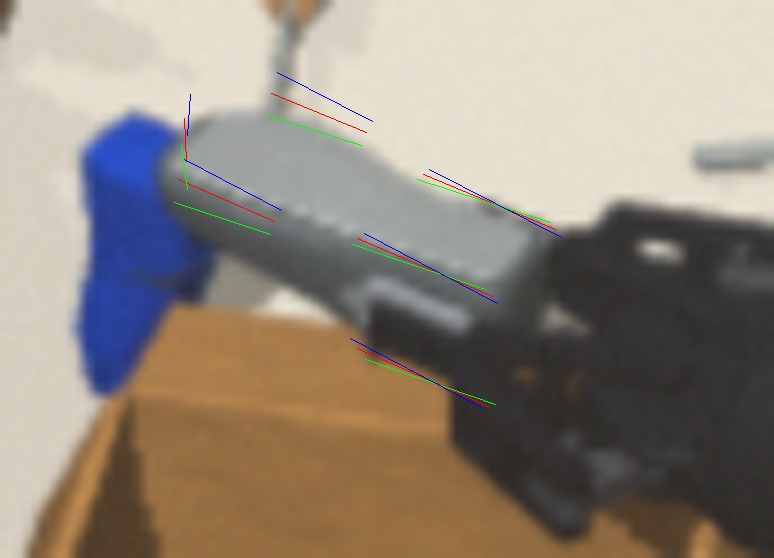

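```bash
python3 -c "
from h import *
o=observe();print(o['clock'],o['qd'].round(2),o['eef_pos']);print(close_job())"
```

```text
10.7 [-0.09 -0.27 -0.39 -0.84 -0.1  -0.31] [0.59313076 0.12248356 0.28898641]
the job is handed in; nothing more can be done
None
```

The job is handed in at about 10.7 s. I folded both long flaps outward past level, gripped the grey last across its heel, drew it straight up and turned it sole-up. It is held there over the middle of the carton, with its underside about 11 cm above the rim.

**Last checks**
- **Flaps:** both were out in the pictures. I pressed them to an estimated 3.3 rad or so, worked out from the fingertip height and not measured.
- **Cone and bottle:** both were still standing in their cut-outs in the later pictures, and the things on the bench looked unmoved.
- **Level:** the tool reads level within 0.3°. The overlay on the side picture shows no clear slip of the last, good to about 2–3°. It sat about 1.5 pixels off the model, which I put down to calibration.
- **Grip:** the opening held at 35.5 mm. The highest force I saw was about 7 N, while the fingers closed.

**What did not go to plan:** the first turn stalled about 13° short of level, with one joint near its range limit. I turned the tool's heading to −25° to reach level, so the last lies at an angle over the carton and not in line with it.

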